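# Pack the baking tools and snap the case shut

## Task

Lay the red-handled spatula and the pastry brush flat, face up, each in the compartment shaped for it in the blue storage case, and let go of both; then put the blue lid on the case and press it down until it snaps fully home all round. Leave the other kitchen things standing where they are.

Things in the scene. Friction and masses are not known exactly. Their poses are not given: they have to be found in the camera images.
- case_top (a point): Blue storage case, grey floor, open-topped, fixed. 174 long (its x), 104 wide (its y), 24 high, floor 4 thick. Point: centre of the rim plane, 24 above the worktop, z up. Two compartments head to tail, each 166 long inside: a 46 wide part for a tool's head, a 24 wide channel for its handle. Walls stand only at the ends (|x| 38 to 87); the middle is open across to the floor, for fingers.
- slot_spatula (a point): Where the spatula's middle point (point spatula_mid) comes to be when it lies home: case axes, at (0, -25) in the case, 9 above its floor. Its wide (blade) part is at the case's +x end.
- slot_spatula_end (a point): Where the tip point spatula_end comes to be when the spatula lies home: 80 towards the case's +x from slot_spatula.
- slot_brush (a point): Where the brush's middle point (point brush_mid) comes to be when it lies home: case axes, at (0, +25) in the case, 9 above its floor. Its wide (bristle) part is at the case's -x end, so the brush's x axis (to its handle) lies along the case's +x.
- slot_brush_end (a point): Where the tip point brush_end comes to be when the brush lies home: 80 towards the case's -x from slot_brush.
- spatula_mid (a point): Small spatula, 160 long, face up on the worktop. Point: half its length, centre line, 9 above its flat underside; x points to the blade, z up out of its face. Handle red, 18 wide, 18 high, from x = -80 to +8; steel neck; steel blade 58 x 40 x 4 thick from x = 22 to 80, its underside flush with the handle's. It balances near x = -6.
- spatula_end (a point): Tip of the spatula: 80 along its x from spatula_mid.
- brush_mid (a point): Pastry brush, 160 long, face up on the draining stand's slope, head downhill at the lower stop. Point: half its length, centre line, 9 above its flat underside; x points to the handle's end, z out of its face (square to the slope). Handle pale wood, 18 wide, 18 high, x = +80 to -8; steel ferrule to x = -25; brown head 40 wide, 12 thick to x = -80. It balances near x = +2.
- brush_end (a point): Tip of the brush's head: 80 along its -x from brush_mid.
- stand_face (a point): Sloping metal draining stand, fixed; its face (176 along the slope, 104 wide) rises 32 degrees towards the stand's +x, away from the robot, to 109 above the worktop. Point: middle of the face, 62 above the worktop; axes are the stand's own (x level, z up). A stop 16 high crosses the lower end; edge strips 7 high run along both sides.
- lid_grip (a point): Blue lid, 189 long (its x), 118 wide, about 0.2 kg, skirt down on the worktop. Point: middle of its white bar handle (60 along x, 14 wide, 26 high), 12 above the 4 thick plate's top, 28 above the skirt's edge. Fits either way round; the skirt (12 deep) goes outside the case walls, 4 to spare all round. Seated, the point is 16 above case_top.
- catch (a point): Middle of one of the two yellow sprung catches, 24 wide, standing 4.5 proud of the middles of the case's short end walls (this one at +x). A lid put on first rests on both catches about 7 too high; a push down of roughly 10 N at its handle takes it past them until its plate lies on the rim, where they hold it.
- mill: Wooden pepper mill, 48 wide, 135 tall, a bystander; origin under its centre.
- mug: White mug, 72 wide (handle extra), 85 tall, a bystander; origin under its centre.
- jar: Amber jar, 44 wide, 85 tall, a bystander; origin under its centre.
- can: Yellow can, 44 wide, 75 tall, a bystander; origin under its centre.
- oil: Green oil bottle, 52 wide, 200 tall, a bystander; origin under its centre.
- mortar: Dark stone mortar, 90 wide, 80 tall, a bystander; origin under its centre.

How it is judged (in metres and radians):
On the way, in this order (a step that is already met when the one before it is completed fails the run):
1. the spatula and the brush lie flat in their own compartments, both released (distance between spatula_mid and slot_spatula below 0.009 m and distance between spatula_end and slot_spatula_end below 0.011 m and angle between each of spatula_mid, brush_mid's own z axis and vertical below 0.12 rad and distance between brush_mid and slot_brush below 0.009 m and distance between brush_end and slot_brush_end below 0.011 m and contact force between the fingers and spatula below 0.3 N and contact force between the fingers and brush below 0.3 N), for 0.2 s.
2. the lid is snapped fully down on the case (z of lid_grip in the frame of case_top between 0.013 and 0.0178 m and horizontal distance between lid_grip and case_top below 0.009 m and angle between the x axis of lid_grip and the x axis of case_top, either way round below 0.1 rad and angle between lid_grip's own z axis and vertical below 0.04 rad), for 0.2 s.
At the end, for the whole second after the job is handed in: Spatula and brush lie face up in their own compartments (middle within 9 mm and tip within 11 mm of home, less than 7 degrees off flat), the lid is seated (within 1.8 mm of fully down, within 9 mm of centre, 6 degrees of square, 2 degrees of level), all released and at rest (all of step 2 and distance between spatula_mid and slot_spatula below 0.009 m and distance between spatula_end and slot_spatula_end below 0.011 m and angle between each of spatula_mid, brush_mid's own z axis and vertical below 0.12 rad and distance between brush_mid and slot_brush below 0.009 m and distance between brush_end and slot_brush_end below 0.011 m and contact force between the fingers and lid below 0.3 N and linear speed of each of spatula, brush, lid below 0.02 m/s); the robot touches nothing.
It fails at once if a bystander is pushed away more than 30 mm (distance of any of mill, mug, jar, can, oil, mortar from where it was at the start of the episode above 0.03 m).
It fails at once if a bystander is tipped over (angle between any of mill, mug, jar, can, oil, mortar's own z axis and vertical above 0.4 rad).
It also fails if it takes over 72 s, if anything falls off the work surface, if the arm or the gripper's body presses on something with over 40 N, if the wrist force passes 120 N, or if a joint passes its speed limit or range.

## Robot

A 6-joint arm with a two-finger parallel gripper is mounted at the origin on the work surface. World frame = base frame: x ahead of the robot, y to its left, z up, the work surface at z = 0. Lengths are in mm, angles in rad, forces in N, time in s.
With the tool pointing down it reaches from about 400 to 925 mm from the base axis. Payload 12.5 kg.
Tool frame: the origin (TCP) lies between the finger pads; the fingertips stand 19 mm ahead of it and the grasp point (between the pads) is the TCP (env.tips_ahead is the distance from the TCP to the fingertips, in mm); z points along the fingers, y is the line along which they close (so a half turn about z gives the same grasp; the last joint's range is limited). The gripper opens to 95 mm and grips with 3 to 60 N. Pads are 20 mm wide; open, the fingers measure 119 mm over their backs; the gripper's body (75 mm by 180 mm) begins 59 mm behind the grasp point.
Start: joints at [1.198, 0.491, 1.559, -0, 1.092, -0.106], TCP at [164.76, 602.908, 233.661] pointing down, gripper open.
Joint ranges: [-3.1, 3.1], [-0.84, 2.19], [0.05, 2.79], [-1.13, 4.28], [0.06, 2.93], [-2.69, 2.69]. Speed limits (rad/s): [2.22, 2.22, 2.79, 3.14, 3.14, 3.14].

## Interface

Orientations are given as [roll, pitch, yaw] about the fixed x, y, z axes, in that order (R = Rz(yaw) Ry(pitch) Rx(roll)).
In Python, from cell import env gives the robot as it stands.
- The arm moves only by the shell command python3 -m crank 'ROWS'. ROWS is JSON, a list of rows, each a list of 5 numbers: the shift along the tool's x, y, z in mm, then the turn about the tool's z in degrees, then the finger opening in mm, from 0 to 95.1. In form: [[dx, dy, dz, yaw, grip], ...]. A call has 1 to 10 rows; each row is the pose to reach, as a shift and turn from the pose commanded when the call began, along the tool's axes at that moment; what a row does not reach only later rows make up. A row lasts 1/12 s, in which the tool goes at most 41.7 mm and 7.16 degrees, less where a joint would pass 70% of its speed; a pose out of reach is approached as far as the arm can. A call with a gripper value outside its range is refused whole. The fingers move at their own pace and stop on an object; the grip force is fixed at half the most. Time passes only in rows, so rows that repeat a pose let the fingers close. It gives the time, the measured TCP pose, the force, the opening and the grip force at its end, in the units of the state.
- env.state(): the state, without advancing time (a new reading comes with each control period).
- env.read_camera(name): name is "scene" or "top" or "wrist"; returns a dict with "img" (420x560x3 uint8, blue, green, red), "K" (3x3 intrinsics, pixels), "pose" (4x4, takes a point from camera to world coordinates). Camera axes: x right, y down, z forward; pixel columns grow to the right and rows downward; lengths in mm; the calibration is good to about 2 mm. A picture is of the moment at which its call begins. There is no depth.
- env.job_done(): hands the job in; it is judged then, once.
The state is a dict: "t": time; "joints": joint angles; "qvel": joint speeds; "tau": joint torques, N m; "eef_pos": TCP position; "tcp_rot": TCP orientation; "ft_force": force on the tool from outside, world axes, zero at the start; "moment": the same for the moment, N m; "opening": opening from 0.0 (shut) to 1.0 (fully open); "grip_force": force on a finger pad.
Only numpy, scipy, OpenCV 4.12 (cv2) and the standard library are available. Lean on these libraries where they do the work, as an engineer would, in place of code of your own. Each camera call takes 0.05 s, during which the arm holds its last target. There are 200 camera calls.

## Working session

There is one attempt and no reset: what is moved stays moved. The work goes in short steps, Python scripts to look and compute and a shell command to move; the robot and the scene stay as the last step left them, time stands still between calls to the robot, and variables do not carry over. Pictures are saved under pics/ and viewed, at most 13 in all, crops included, and the job is handed in when it is done.

```bash
ls; mkdir -p pics; python3 - <<'E'
from cell import env
import cv2,numpy as np
for n in("scene","top"):
    d=env.read_camera(n);cv2.imwrite(f"pics/{n}0.png",d["img"]);np.savez(f"{n}0.npz",**d);print(n,d["K"].tolist(),np.round(d["pose"],3).tolist())
print(env.state())
E
```

```text
pics
scene [[445.2096904850315, 0.0, 278.28098845670115], [0.0, 445.2096904850315, 213.9353520841954], [0.0, 0.0, 1.0]] [[-0.195, 0.812, -0.55, 1000.754], [0.981, 0.169, -0.098, 96.0], [0.014, -0.559, -0.829, 778.942], [0.0, 0.0, 0.0, 1.0]]
top [[412.6910391140543, 0.0, 280.0639066016601], [0.0, 412.6910391140543, 204.31828204073582], [0.0, 0.0, 1.0]] [[0.024, -0.996, 0.087, 456.35], [-1.0, -0.024, 0.005, 17.242], [-0.003, -0.087, -0.996, 1069.738], [0.0, 0.0, 0.0, 1.0]]
{'t': 0.1, 'joints': array([ 1.19842917e+00,  4.91458578e-01,  1.55938020e+00,  2.37246734e-05,
        1.09169864e+00, -1.05597180e-01]), 'qvel': array([ 0.0005442 ,  0.0003612 , -0.00141709, -0.00103867,  0.00234967,
        0.00215205]), 'tau': array([ 3.28016722e-03, -6.13621616e+01, -2.58600998e+01,  6.94703800e-02,
        4.70543175e-02, -2.43541507e-05]), 'eef_pos': array([164.66140846, 602.71960723, 233.14832441]), 'tcp_rot': array([-3.14065537e+00, -1.20505493e-04,  2.87481168e+00]), 'ft_force': array([ 0.3572327 , -0.72313806, -0.37749591]), 'moment': array([-0.05530464,  0.00038444,  0.07387727]), 'grip_force': 0.0, 'opening': 1.0031363252149657}
```

View pics/top0.png

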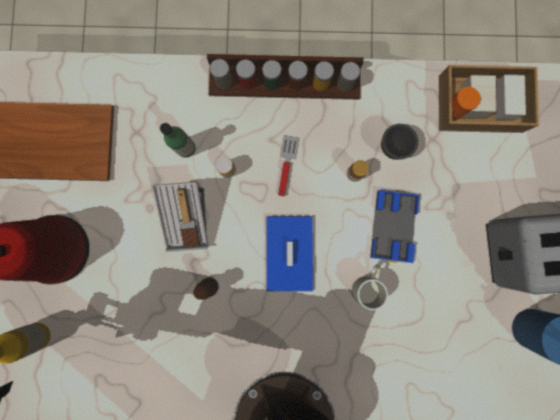

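View pics/scene0.png

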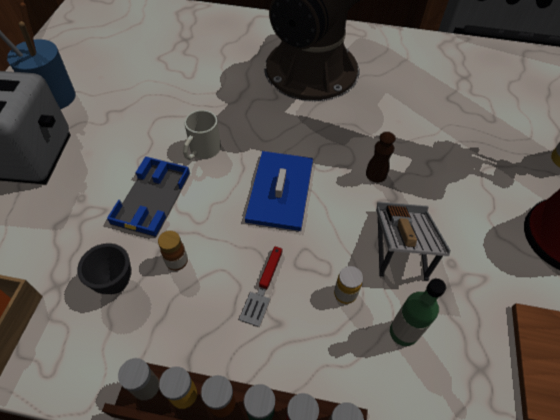

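The top view shows the case at (395,225), the spatula at (287,165), the brush on the stand at (185,210), and the lid at (290,253). The scene view agrees. Next I'll measure them by colour.

```bash
cat > h.py <<'E'
import numpy as np,cv2
def load(n): return dict(np.load(n))
def ray(d,uv):
    v=np.linalg.solve(d["K"],np.r_[uv,1.]);return d["pose"][:3,3],d["pose"][:3,:3]@v
def onz(d,uv,z):
    o,v=ray(d,uv);return o+v*(z-o[2])/v[2]
def onpl(d,uv,p,n):
    o,v=ray(d,uv);return o+v*((p-o)@n)/(v@n)
def tri(d1,a,d2,b):
    o1,v1=ray(d1,a);o2,v2=ray(d2,b);A=np.c_[v1,-v2];s=np.linalg.lstsq(A,o2-o1,rcond=None)[0]
    p,q=o1+v1*s[0],o2+v2*s[1];return (p+q)/2,np.linalg.norm(p-q)
def proj(d,p):
    c=np.linalg.inv(d["pose"])@np.r_[p,1.];q=d["K"]@c[:3];return q[:2]/q[2]
def blobs(d,lo,hi,amin=30):
    h=cv2.cvtColor(d["img"],cv2.COLOR_BGR2HSV);m=cv2.inRange(h,lo,hi)
    n,l,s,c=cv2.connectedComponentsWithStats(m)
    return [(l==i,s[i],c[i]) for i in range(1,n) if s[i,4]>=amin]
def rect(m):
    c=np.argwhere(m)[:,::-1].astype(np.float32);return cv2.minAreaRect(c)
E
python3 - <<'E'
from h import *
np.set_printoptions(precision=1,suppress=True)
T=load("top0.npz");S=load("scene0.npz")
for n,d in(("T",T),("S",S)):
  for c,lo,hi in(("red",(0,150,90),(6,255,255)),("red2",(172,150,90),(180,255,255)),("blue",(108,180,60),(125,255,255)),("yel",(18,120,90),(32,255,255))):
    for m,s,ce in blobs(d,lo,hi,15):
        print(n,c,s,ce,[onz(d,p,18)[:2].round() for p in cv2.boxPoints(rect(m))] if c!="yel" else "")
a=cv2.resize(T["img"][175:275,355:435],None,fx=4.5,fy=4.5,interpolation=2)
b=cv2.resize(S["img"][145:245,100:200],None,fx=4.5,fy=4.5,interpolation=2)
cv2.imwrite("pics/case.png",np.hstack([a[:450],b[:450]])[:, :800])
a=cv2.resize(T["img"][170:260,140:220],None,fx=5,fy=5,interpolation=2)
b=cv2.resize(S["img"][190:280,370:450],None,fx=5,fy=5,interpolation=2)
cv2.imwrite("pics/stand.png",np.hstack([a,b]))
E
```

```text
T red [279 163  10  32 166] [283.9 178. ] [array([575.,  27.]), array([657.,  15.]), array([655.,   2.]), array([573.,  13.])]
T red [  0 227  26  53 909] [ 11. 251.] [array([342., 724.]), array([473., 735.]), array([474., 671.]), array([343., 661.])]
T blue [378 192   6  17  67] [380.2 199.8] [array([ 545., -227.]), array([ 586., -230.]), array([ 586., -241.]), array([ 544., -238.])]
T blue [393 193   7  18  79] [395.6 201.3] [array([ 541., -263.]), array([ 584., -269.]), array([ 583., -282.]), array([ 540., -276.])]
T blue [ 268  217   44   73 2799] [289.  253.8] [array([333.,  47.]), array([515.,  52.]), array([517., -58.]), array([336., -61.])]
T blue [392 242   7  17  76] [395.  250.1] [array([ 419., -263.]), array([ 459., -268.]), array([ 458., -280.]), array([ 418., -275.])]
T blue [408 244   5  17  60] [410.2 252.4] [array([ 455., -305.]), array([ 455., -315.]), array([ 415., -315.]), array([ 414., -304.])]
T yel [314  77   9  13  63] [317.2  83.7] 
T yel [352 161  17  16 196] [359.9 168.1] 
T yel [  0 333  10  10  61] [  3.8 337. ] 
T yel [  0 353  18  11 124] [  8.2 358.3] 
S red [260 247  22  38 283] [270.1 266.3] [array([654.,   2.]), array([571.,  14.]), array([575.,  28.]), array([657.,  16.])]
S blue [ 245  152   67   76 3478] [279.6 190. ] [array([521., -59.]), array([331., -78.]), array([332.,  51.]), array([520.,  56.])]
S blue [136 157  52  27 323] [158.1 168.2] [array([ 453., -320.]), array([ 404., -329.]), array([ 414., -214.]), array([ 462., -208.])]
S blue [108 201  18  22  72] [114.6 214.6] [array([ 547., -352.]), array([ 531., -326.]), array([ 578., -294.]), array([ 594., -319.])]
S blue [128 206  36  26 336] [146.6 219. ] [array([ 582., -287.]), array([ 531., -294.]), array([ 539., -226.]), array([ 589., -221.])]
S yel [158 231  22  18 293] [168.3 239.3]
```

View pics/case.png

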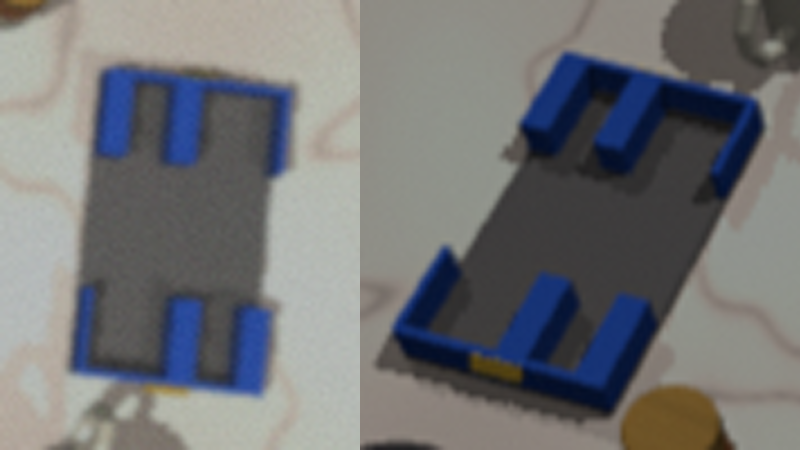

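View pics/stand.png

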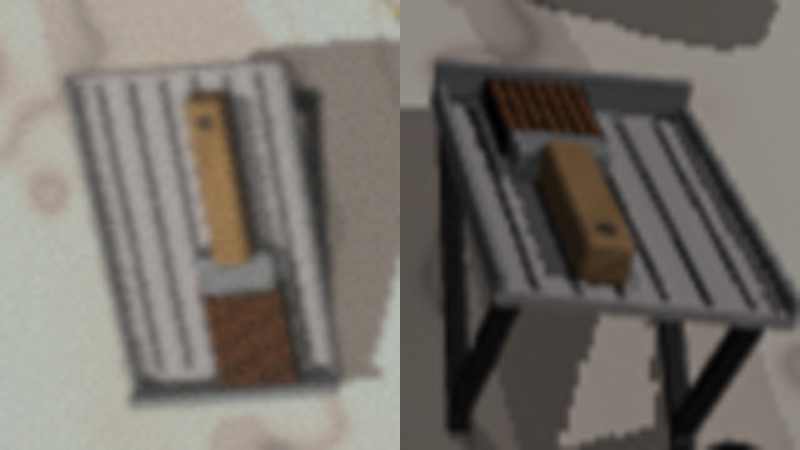

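The crops show the case's wide compartments at the far right (−y) and near left ends, so its yaw is close to 0. The brush lies with its head at the lower, near end of the stand. I'll work out the positions now.

```bash
python3 - <<'E'
from h import *
np.set_printoptions(precision=1,suppress=True)
T=load("top0.npz");S=load("scene0.npz")
c=[onz(T,p,24) for p in((377.9,190.1),(420.6,194.6),(371,257.7),(414.1,262.6))]
print("case",np.mean(c,0),[x[:2] for x in c])
print("yaw",[np.degrees(np.arctan2(*(a-b)[[1,0]])) for a,b in((c[0],c[2]),(c[1],c[3]))])
h=tri(T,(181,194.4),S,(411.2,235.8));j=tri(T,(186.2,222.8),S,(404.4,218.6));print("brush hole",h,"junction",j)
d=h[0]-j[0];print(np.linalg.norm(d),np.degrees(np.arctan2(d[1],d[0])),np.degrees(np.arcsin(d[2]/np.linalg.norm(d))))
m,_,ce=max(blobs(T,(0,0,185),(180,60,255),5),key=lambda b:-abs(b[2][0]-290)-abs(b[2][1]-253));r=rect(m);print("lid bar",ce,onz(T,ce,42),[onz(T,p,42)[:2] for p in cv2.boxPoints(r)])
for n,p in dict(mug=(370,293),jar=(360,170),can=(224,165),mortar=(400,141),mill=(206,288),oil=(180,140)).items():print(n,onz(T,p,60)[:2])
E
python3 -m crank '[[0,0,-20,5,60]]'; python3 - <<'E'
from cell import env
import numpy as np
d=env.read_camera("wrist");s=env.state();p=d["pose"]
print(s["eef_pos"],s["tcp_rot"]);print(np.round(p,3),d["K"])
E
```

```text
case [ 499.1 -272.3   24. ] [array([ 589.5, -226.4]), array([ 580.6, -335.1]), array([ 418. , -209.7]), array([ 408.4, -317.9])]
yaw [np.float64(-5.57297171009427), np.float64(-5.718762513394162)]
brush hole (array([557.2, 253.9, 113.6]), np.float64(1.4347018819831896)) junction (array([492.8, 249.3,  71.4]), np.float64(2.767329991180809))
77.11874644087885 4.073009445839078 33.21765616267334
lid bar [260.2 250.6] [429.4  68.3  42. ] [array([425.9,  73.7]), array([434.1,  71.2]), array([431.8,  63.7]), array([423.6,  66.2])]
mug [ 334.8 -199.9]
jar [ 633.9 -173.7]
can [638.5 163.1]
mortar [ 709.2 -272.6]
mill [337.1 195.8]
oil [699. 275.]
t: 0.18
eef_pos: [164.3, 601.6, 250.2]
tcp_rot: [-3.135, -0.0, 2.789]
ft_force: [0.2, 0.4, -0.2]
opening: 0.966
grip_force: 0.0
[164.86393058 603.28253182 256.13149671] [3.14047367e+00 1.92450071e-06 2.77833567e+00]
[[ 3.46000e-01  8.97000e-01  2.76000e-01  8.53440e+01]
 [ 9.38000e-01 -3.29000e-01 -1.09000e-01  6.31811e+02]
 [-7.00000e-03  2.97000e-01 -9.55000e-01  4.01063e+02]
 [ 0.00000e+00  0.00000e+00  0.00000e+00  1.00000e+00]] [[376.04634916   0.         278.4541581 ]
 [  0.         376.04634916 207.87899579]
 [  0.           0.           1.        ]]
```

```bash
cat > go.py <<'E'
import sys,numpy as np
from cell import env
x,y,z,w=map(float,sys.argv[1:5]);s=env.state();p=s["eef_pos"];a=s["tcp_rot"][2]
d=np.array([x,y,z])-p
t=(np.degrees(a)-w+180)%360-180
print("at",p.round(1),np.degrees(a).round(1),"F",s["ft_force"].round(1),"open",round(s["opening"]*95,1),"t",round(s["t"],1))
print("row: %.1f %.1f %.1f  turn %.1f"%(np.cos(a)*d[0]+np.sin(a)*d[1],np.sin(a)*d[0]-np.cos(a)*d[1],-d[2],t))
E
R='[-328,-195,10,0,60]'
python3 -m crank '[[-328,-195,10,0,60],[-328,-195,10,0,60],[-328,-195,10,0,60],[-328,-195,10,0,60],[-328,-195,10,0,60],[-328,-195,10,0,60],[-328,-195,10,0,60],[-328,-195,10,0,60],[-328,-195,10,0,60],[-328,-195,10,0,60]]'
python3 -m crank '[[-327,-195,70,0,60],[-327,-195,70,0,60],[-327,-195,70,0,60],[-327,-195,70,0,60],[-327,-195,70,0,60],[-327,-195,70,0,60],[-327,-195,70,0,60],[-327,-195,70,0,60],[-327,-195,70,0,60],[-327,-195,70,0,60]]'
python3 -m crank '[[0,0,0,-7,60],[0,0,0,-12,60],[0,0,0,-12,60],[0,0,0,-12,60]]'
python3 go.py 644 10 120 171.4
python3 - <<'E'
from cell import env
from h import *
d=env.read_camera("wrist");np.savez("w1.npz",**d);cv2.imwrite("pics/w1.png",d["img"])
for lo,hi in(((0,150,70),(7,255,255)),((172,150,70),(180,255,255))):
  for m,s,c in blobs(d,lo,hi,200):print(s,c,[onz(d,p,18)[:2].round(1) for p in cv2.boxPoints(rect(m))])
E
```

```text
t: 1.07
eef_pos: [407.7, 302.4, 243.4]
tcp_rot: [-3.141, 0.001, 2.785]
ft_force: [0.2, 0.1, 0.1]
opening: 0.632
grip_force: 0.0
t: 1.9
eef_pos: [646.2, 6.0, 171.8]
tcp_rot: [-3.141, 0.0, 2.786]
ft_force: [-0.5, -0.0, 0.1]
opening: 0.63
grip_force: 0.0
t: 2.23
eef_pos: [643.7, 10.6, 173.5]
tcp_rot: [3.141, -0.0, 2.995]
ft_force: [0.5, -0.6, 0.2]
opening: 0.63
grip_force: 0.0
at [643.7  10.6 173.5] 171.6 F [ 0.5 -0.6  0.2] open 59.8 t 2.2
row: -0.4 -0.5 53.5  turn 0.2
[ 269  108   21  104 1990] [278.8160804  159.13467337] [array([571.7,  13.6]), array([574. ,  29.2]), array([658.4,  17.4]), array([6.559e+02, 5.000e-01])]
```

View pics/w1.png

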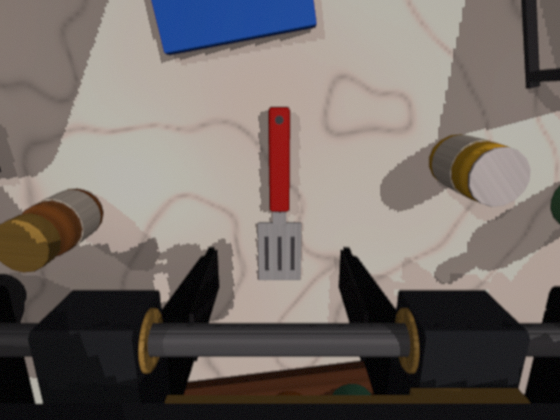

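The wrist view shows the spatula handle at (279,108)–(279,212), centred between the fingers. I'll descend and grip.

```bash

python3 -m crank '[[-1,0,40,0,60],[-1,0,80,0,60],[-1,0,115,0,60],[-1,0,140,0,60],[-1,0,151,0,60],[-1,0,151,0,60],[-1,0,151,0,60]]'
python3 -m crank '[[0,0,0,0,5],[0,0,0,0,5],[0,0,0,0,5],[0,0,0,0,5],[0,0,0,0,5],[0,0,0,0,5],[0,0,0,0,5],[0,0,0,0,5]]'
python3 -m crank '[[0,0,-30,0,5],[0,0,-70,0,5],[0,0,-110,0,5],[0,0,-110,0,5],[0,0,-110,0,5]]'
python3 go.py 491 -296 130 174.3
```

```text
t: 2.87
eef_pos: [645.2, 10.2, 23.1]
tcp_rot: [3.141, 0.0, 2.996]
ft_force: [-0.4, 0.4, 0.9]
opening: 0.633
grip_force: 0.0
t: 3.53
eef_pos: [644.9, 9.9, 22.7]
tcp_rot: [3.141, 0.0, 2.997]
ft_force: [-1.0, -0.4, 1.1]
opening: 0.184
grip_force: 30.0
t: 3.95
eef_pos: [645.7, 9.8, 134.8]
tcp_rot: [3.141, 0.004, 2.997]
ft_force: [-0.2, -0.1, -1.4]
opening: 0.187
grip_force: 30.0
at [645.7   9.8 134.8] 171.7 F [-0.2 -0.1 -1.4] open 17.8 t 4.0
row: 109.0 -324.9 4.8  turn -2.6
```

```bash

python3 -m crank '[[40,-38,-20,-3,5],[70,-76,-40,-3,5],[109,-114,-50,-3,5],[109,-152,-50,-3,5],[109,-190,-50,-3,5],[109,-228,-50,-3,5],[109,-266,-50,-3,5],[109,-304,-50,-3,5],[109,-325,-50,-3,5],[109,-325,-50,-3,5]]'
python3 -m crank '[[0,0,0,0,5],[0,0,0,0,5]]'
python3 go.py 490.6 -296.6 80 174.3
python3 - <<'E'
from cell import env
from h import *
d=env.read_camera("wrist");np.savez("w2.npz",**d);cv2.imwrite("pics/w2.png",d["img"])
E
```

```text
t: 4.78
eef_pos: [488.8, -301.3, 180.9]
tcp_rot: [-3.141, -0.001, 3.045]
ft_force: [-0.8, 0.3, -0.3]
opening: 0.186
grip_force: 30.0
t: 4.95
eef_pos: [489.7, -295.5, 181.3]
tcp_rot: [3.14, -0.002, 3.049]
ft_force: [0.0, 0.6, -0.5]
opening: 0.186
grip_force: 30.0
at [ 489.7 -295.5  181.3] 174.7 F [ 0.   0.6 -0.5] open 17.7 t 5.0
row: -1.0 -1.0 101.3  turn 0.4
```

View pics/w2.png

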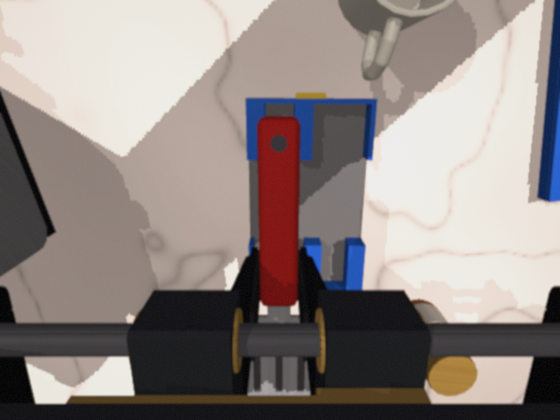

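```bash
python3 - <<'E'
from h import *
np.set_printoptions(precision=1,suppress=True)
d=load("w2.npz")
for m,s,c in blobs(d,(108,150,40),(125,255,255),100):print(s,c)
a,b=onz(d,(247,98.5),24),onz(d,(377,99),24);v=b-a;print(a,b,np.linalg.norm(v),np.degrees(np.arctan2(v[1],v[0]))-90)
for w in(-5.65,-5,-6):
  w=np.radians(w);X=np.array([np.cos(w),np.sin(w)]);Y=np.array([-X[1],X[0]])
  C=(a+b)[:2]/2+87*X;print(C,C-25*Y-6*X)
# handle in hand: red extents at z of handle top
for m,s,c in blobs(d,(0,150,70),(7,255,255),500):
  print(s,[onz(d,p,181-22.7+18)[:2] for p in cv2.boxPoints(rect(m))])
E
```

```text
[ 539    0   21  201 2539] [552.2 122.1]
[ 247   99  129   61 2379] [304.3 122.4]
[304 238  17  35 393] [313.4 251.4]
[ 323  238   42   54 1126] [350.2 267.9]
[ 408.6 -312.6   24. ] [ 418.5 -210.7   24. ] 102.40906377869001 -5.56516026612961
[ 500.1 -270.2] [ 491.7 -294.5]
[ 500.2 -269.2] [ 492.1 -293.6]
[ 500.1 -270.7] [ 491.5 -295. ]
[ 258  117   41  189 6988] [array([ 414.8, -296.8]), array([ 416.3, -280.7]), array([ 502.4, -287.4]), array([ 500.6, -306.2])]
```

Corners at px (247,98) and (377,99) put the case centre at about (500,−270.6). The held handle at (279,117)–(279,305) agrees. I'll lower it now.

```bash

python3 -m crank '[[-2.4,1,40,0.4,5],[-2.4,1,75,0.4,5],[-2.4,1,105,0.4,5],[-2.4,1,120,0.4,5],[-2.4,1,120,0.4,5],[-2.4,1,120,0.4,5]]'
python3 go.py 492.2 -294.7 28 174.4
python3 -m crank '[[0,0,8,0,5],[0,0,16,0,5],[0,0,24,0,5],[0,0,32,0,5],[0,0,33,0,5],[0,0,33,0,5]]'
python3 go.py 492.2 -294.7 27 174.4
```

```text
t: 5.5
eef_pos: [492.9, -294.0, 62.3]
tcp_rot: [3.141, -0.001, 3.044]
ft_force: [1.2, -0.0, 1.2]
opening: 0.184
grip_force: 30.0
at [ 492.9 -294.    62.3] 174.4 F [ 1.2 -0.   1.2] open 17.5 t 5.5
row: 0.6 -0.7 34.3  turn 0.0
t: 6.0
eef_pos: [492.5, -295.2, 29.0]
tcp_rot: [3.141, -0.001, 3.042]
ft_force: [0.3, -0.5, -0.3]
opening: 0.188
grip_force: 30.0
at [ 492.5 -295.2   29. ] 174.3 F [ 0.3 -0.5 -0.3] open 17.9 t 6.0
row: 0.3 0.4 2.0  turn -0.1
```

```bash

python3 -m crank '[[0,0,2,0,5],[0,0,2,0,35],[0,0,2,0,35],[0,0,2,0,35],[0,0,2,0,35],[0,0,0,0,35],[0,0,-40,0,35],[0,0,-80,0,35],[0,0,-120,0,35],[0,0,-150,0,35]]'
python3 -m crank '[[0,0,-20,0,60],[0,0,-20,0,60]]'
python3 - <<'E'
from cell import env
from h import *
np.set_printoptions(precision=1,suppress=True)
d=env.read_camera("wrist");np.savez("w3.npz",**d);cv2.imwrite("pics/w3.png",d["img"])
for m,s,c in blobs(d,(0,150,70),(7,255,255),500):
  print(s,[onz(d,p,22)[:2] for p in cv2.boxPoints(rect(m))])
E
python3 go.py 510 251 200 184
```

```text
t: 6.83
eef_pos: [492.9, -295.4, 183.0]
tcp_rot: [-3.14, 0.002, 3.042]
ft_force: [0.3, -0.5, 0.1]
opening: 0.365
grip_force: 0.0
t: 7.0
eef_pos: [493.8, -296.0, 204.3]
tcp_rot: [-3.138, 0.006, 3.042]
ft_force: [1.1, -0.3, -0.2]
opening: 0.457
grip_force: 0.0
[ 270  101   20   98 1823] [array([ 503.7, -305.7]), array([ 418.2, -296.5]), array([ 419.8, -280.4]), array([ 505.4, -288.3])]
at [ 493.2 -295.6  201.8] 174.3 F [-0.3 -0.1 -0.9] open 47.6 t 7.0
row: 37.4 545.6 1.8  turn -9.7
```

View pics/w3.png

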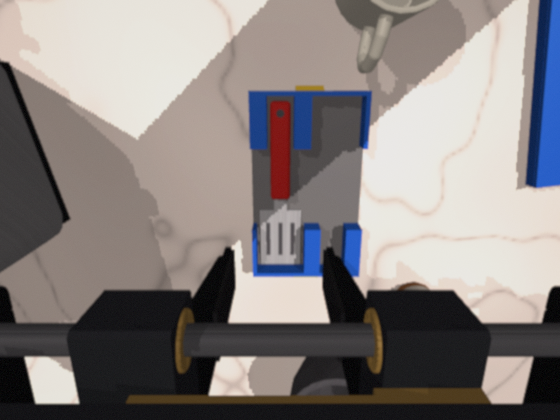

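The wrist view shows the spatula flat in its compartment: handle at (280,100)–(280,198), blade inside the walls. Next is the brush.

```bash

python3 -m crank '[[37,41,0,0,60],[37,82,0,0,60],[37,123,0,0,60],[37,164,0,0,60],[37,205,0,0,60],[37,246,0,0,60],[37,287,0,0,60],[37,300,0,0,60]]'
python3 -m crank '[[0,41,0,-5,60],[0,82,0,-10,60],[0,123,0,-10,60],[0,164,0,-10,60],[0,205,0,-10,60],[0,246,0,-10,60],[0,246,0,-10,60],[0,246,0,-10,60]]'
python3 -m crank '[[0,0,0,0,60],[0,0,0,0,60]]'
python3 - <<'E'
from cell import env
from h import *
np.set_printoptions(precision=1,suppress=True)
d=load("w3.npz")
P=[onz(d,p,24) for p in((249,91),(371,92),(253,277),(360,277))];print("case",np.mean(P,0),P)
d=env.read_camera("wrist");np.savez("w4.npz",**d);cv2.imwrite("pics/w4.png",d["img"])
E
python3 go.py 510 251 200 184
```

```text
t: 7.72
eef_pos: [484.8, 10.6, 198.5]
tcp_rot: [3.141, -0.002, 3.044]
ft_force: [0.4, -0.8, 0.8]
opening: 0.63
grip_force: 0.0
t: 8.38
eef_pos: [509.1, 253.3, 197.9]
tcp_rot: [-3.141, -0.002, -3.063]
ft_force: [-0.2, -0.1, -0.0]
opening: 0.632
grip_force: 0.0
t: 8.55
eef_pos: [509.7, 250.5, 199.0]
tcp_rot: [-3.141, -0.001, -3.067]
ft_force: [-0.7, -1.0, -0.2]
opening: 0.633
grip_force: 0.0
case [ 500.3 -270.4   24. ] [array([ 408.4, -313.2,   24. ]), array([ 419.4, -211.3,   24. ]), array([ 581.6, -330.7,   24. ]), array([ 591.8, -226.4,   24. ])]
at [509.9 250.5 199.3] -175.8 F [-0.7  0.1  0.7] open 59.7 t 8.6
row: -0.2 0.5 -0.7  turn 0.2
```

View pics/w4.png

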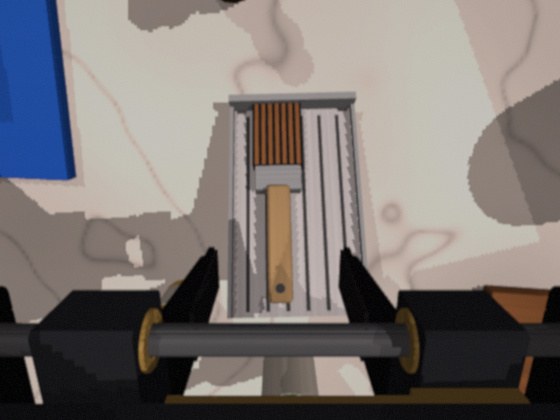

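```bash
python3 - <<'E'
from h import *
np.set_printoptions(precision=1,suppress=True)
T=load("top0.npz");S=load("scene0.npz");W=load("w4.npz")
h,e1=tri(S,(411.2,235.8),W,(280,288));j,e2=tri(S,(404.4,218.6),W,(278.5,185));print(h,e1,j,e2)
h2,e1=tri(T,(181,194.4),W,(280,288));print(h2,e1)
# head bottom end top edge: (277,103)
w=np.radians(4.2);n=np.array([-np.sin(np.radians(32))*np.cos(w),-np.sin(np.radians(32))*np.sin(w),np.cos(np.radians(32))])
for p in((278.5,185),(282,301),(280,288),(278,165),(278,103)):print(p,onpl(W,p,(h+j)/2,n))
E
```

```text
[557.2 254.8 113.9] 0.543443614781303 [493.3 249.9  72.5] 1.2028811771765098
[557.7 254.3 112.3] 1.8504372254410966
(278.5, 185) [493.1 249.3  73. ]
(282, 301) [565.  257.1 118.2]
(280, 288) [557.5 255.1 113.4]
(278, 165) [479.5 247.9  64.5]
(278, 103) [434.5 244.5  36.3]
```

The wrist view shows the brush handle from (278,185) to (282,301), with the head against the lower stop. I'll grip it near brush x ≈ +8.

```bash

python3 -m crank '[[3,0.4,30,-0.7,36],[3,0.4,60,-0.7,36],[3,0.4,85,-0.7,36],[3,0.4,100,-0.7,36],[3,0.4,105,-0.7,36],[3,0.4,109,-0.7,36],[3,0.4,109,-0.7,36]]'
python3 -m crank '[[0,0,0,0,5],[0,0,0,0,5],[0,0,0,0,5],[0,0,0,0,5],[0,0,0,0,5],[0,0,0,0,5]]'
python3 go.py 507 250.5 220 185
```

```text
t: 9.18
eef_pos: [507.2, 251.3, 90.7]
tcp_rot: [3.142, -0.0, -3.055]
ft_force: [0.6, 0.5, -0.5]
opening: 0.382
grip_force: 0.0
t: 9.68
eef_pos: [507.2, 252.0, 91.4]
tcp_rot: [3.141, 0.001, -3.054]
ft_force: [-0.8, -2.1, 6.8]
opening: 0.187
grip_force: 29.8
at [507.2 252.   91.4] -175.0 F [-0.8 -2.1  6.8] open 17.7 t 9.7
row: 0.3 -1.4 -128.6  turn 0.0
```

```bash

python3 -m crank '[[0,0,-15,0,5],[0,0,-40,0,5],[0,0,-80,0,5],[0,0,-110,0,5],[0,0,-130,0,5],[0,0,-130,0,5]]'
python3 -m crank '[[20,-20,0,0,5],[20,-55,0,0,5],[20,-90,0,0,5],[20,-125,0,0,5],[20,-160,0,0,5],[20,-195,0,0,5],[20,-230,0,0,5],[20,-248,0,0,5],[20,-248,0,0,5]]'
python3 -m crank '[[20,-20,0,4,5],[20,-55,0,8,5],[20,-90,0,10.6,5],[20,-125,0,10.6,5],[20,-160,0,10.6,5],[20,-195,0,10.6,5],[20,-230,0,10.6,5],[20,-248,0,10.6,5],[20,-248,0,10.6,5],[20,-248,0,10.6,5]]'
python3 -m crank '[[0,0,0,0,5],[0,0,0,0,5]]'
python3 go.py 510.4 -246.3 110 174.4
python3 - <<'E'
from cell import env
from h import *
d=env.read_camera("wrist");np.savez("w5.npz",**d);cv2.imwrite("pics/w5.png",d["img"])
d=env.read_camera("scene");np.savez("s5.npz",**d)
E
```

```text
t: 10.18
eef_pos: [508.1, 252.5, 225.0]
tcp_rot: [3.14, 0.007, -3.054]
ft_force: [-0.3, 0.6, -0.1]
opening: 0.183
grip_force: 29.8
t: 10.93
eef_pos: [508.6, 0.1, 219.6]
tcp_rot: [-3.141, -0.001, -3.057]
ft_force: [-0.1, 0.8, -1.0]
opening: 0.186
grip_force: 29.8
t: 11.77
eef_pos: [510.2, -245.5, 219.5]
tcp_rot: [3.14, -0.001, 3.043]
ft_force: [0.1, -0.1, -0.8]
opening: 0.182
grip_force: 29.8
t: 11.93
eef_pos: [510.4, -244.3, 220.4]
tcp_rot: [3.141, -0.001, 3.045]
ft_force: [0.7, 0.3, -0.9]
opening: 0.187
grip_force: 29.8
at [ 510.4 -244.3  220.4] 174.5 F [ 0.7  0.3 -0.9] open 17.8 t 11.9
row: -0.2 -2.0 110.4  turn 0.1
```

View pics/w5.png

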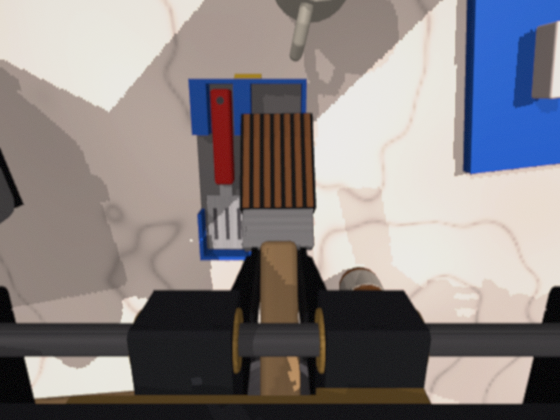

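The brush is held head-down and lined up with its compartment: head at (278,113)–(278,208), wide part at (278,95). I'll lower it and press it flat.

```bash

python3 -m crank '[[0,-2,40,0,5],[0,-2,80,0,5],[0,-2,110,0,5],[0,-2,125,0,5],[0,-2,134,0,5],[0,-2,138,0,5],[0,-2,138,0,5]]'
python3 go.py 510.4 -246.3 33 174.4
python3 -m crank '[[0,0,4,0,5],[0,0,8,0,5],[0,0,12,0,5],[0,0,16,0,5],[0,0,16,0,5]]'
python3 -m crank '[[0,0,3,0,5],[0,0,6,0,5],[0,0,9,0,5],[0,0,12,0,5],[0,0,12,0,5]]'
python3 go.py 510.4 -246.3 33 174.4
```

```text
t: 12.62
eef_pos: [510.4, -247.4, 82.6]
tcp_rot: [3.141, -0.0, 3.045]
ft_force: [-0.5, -0.1, -0.9]
opening: 0.188
grip_force: 29.8
at [ 510.4 -247.4   82.6] 174.4 F [-0.5 -0.1 -0.9] open 17.9 t 12.6
row: 0.2 1.1 49.6  turn 0.0
t: 13.03
eef_pos: [510.5, -247.8, 66.5]
tcp_rot: [-3.141, 0.001, 3.044]
ft_force: [2.5, 0.1, 2.6]
opening: 0.183
grip_force: 30.0
t: 13.45
eef_pos: [509.9, -247.5, 53.9]
tcp_rot: [3.141, -0.001, 3.044]
ft_force: [1.5, -0.9, 2.5]
opening: 0.184
grip_force: 30.7
at [ 509.9 -247.5   53.9] 174.4 F [ 1.5 -0.9  2.5] open 17.4 t 13.4
row: -0.4 1.3 20.9  turn 0.0
```

```bash

python3 -m crank '[[0,1,4,0,5],[0,1,8,0,5],[0,1,12,0,5],[0,1,16,0,5],[0,1,18,0,5],[0,1,18,0,5]]'
python3 -m crank '[[0,0,1,0,5],[0,0,2,0,5],[0,0,3,0,5],[0,0,3,0,5]]'
python3 go.py 510.4 -246.3 31 174.4
```

```text
t: 13.95
eef_pos: [510.0, -246.5, 35.9]
tcp_rot: [3.141, -0.001, 3.044]
ft_force: [0.6, -0.3, 1.4]
opening: 0.187
grip_force: 30.0
t: 14.28
eef_pos: [510.4, -246.7, 33.6]
tcp_rot: [3.142, 0.0, 3.044]
ft_force: [0.9, -0.9, 1.7]
opening: 0.186
grip_force: 30.0
at [ 510.4 -246.7   33.6] 174.4 F [ 0.9 -0.9  1.7] open 17.7 t 14.3
row: 0.1 0.4 2.6  turn 0.0
```

```bash

python3 -m crank '[[0,0,1,0,5],[0,0,2,0,5],[0,0,3,0,5],[0,0,4,0,5],[0,0,4,0,5]]'
python3 -m crank '[[0,0,0,0,28],[0,0,0,0,28],[0,0,0,0,28],[0,0,0,0,28],[0,0,-20,0,28],[0,0,-55,0,28],[0,0,-95,0,28],[0,0,-135,0,28],[0,0,-170,0,28],[0,0,-170,0,50]]'
python3 -m crank '[[0,0,0,0,50],[0,0,0,0,50]]'
python3 go.py 424 0 180 180
python3 - <<'E'
from cell import env
from h import *
d=env.read_camera("wrist");np.savez("w6.npz",**d)
e=env.read_camera("scene");np.savez("s6.npz",**e)
b=cv2.resize(e["img"][145:245,100:200],(420,420),interpolation=2)
cv2.imwrite("pics/w6.png",np.hstack([d["img"][:,160:540],b]))
E
```

```text
t: 14.7
eef_pos: [510.5, -246.7, 30.8]
tcp_rot: [-3.141, 0.001, 3.044]
ft_force: [-1.9, 1.6, 18.0]
opening: 0.187
grip_force: 30.0
t: 15.53
eef_pos: [512.1, -247.7, 205.9]
tcp_rot: [-3.137, 0.008, 3.044]
ft_force: [0.5, -0.2, -0.0]
opening: 0.327
grip_force: 0.0
t: 15.7
eef_pos: [509.9, -246.5, 198.7]
tcp_rot: [3.141, -0.001, 3.044]
ft_force: [1.2, -0.2, -0.6]
opening: 0.446
grip_force: 0.0
at [ 509.9 -246.5  198.7] 174.4 F [ 1.2 -0.2 -0.6] open 42.4 t 15.7
row: 109.5 236.9 18.7  turn -5.6
```

View pics/w6.png

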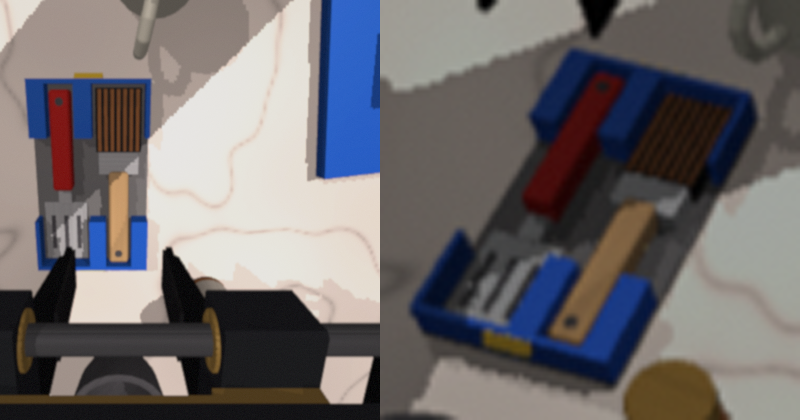

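Both tools lie flat in their compartments: in the wrist crop the brush runs from (119,87) to (118,262) and the spatula from (62,90) to (67,255). Next is the lid.

```bash

python3 -m crank '[[40,30,0,-3,50],[77,68,0,-5.6,50],[90,106,0,-5.6,50],[90,144,0,-5.6,50],[90,182,0,-5.6,50],[90,220,0,-5.6,50],[90,240,0,-5.6,50],[90,240,0,-5.6,50],[90,240,0,-5.6,50]]'
python3 - <<'E'
from cell import env
from h import *
np.set_printoptions(precision=1,suppress=True)
T=load("top0.npz")
for m,s,c in blobs(T,(105,140,50),(125,255,255),2000):print("T lid",[onz(T,p,16)[:2] for p in cv2.boxPoints(rect(m))])
d=env.read_camera("wrist");np.savez("w7.npz",**d)
for m,s,c in blobs(d,(105,140,40),(125,255,255),3000):
  r=rect(m);print("W lid",s,[onz(d,p,16)[:2] for p in cv2.boxPoints(r)])
  x,y,w,h=s[:4];q=m[y:y+h,x:x+w];
  f=cv2.morphologyEx(q.astype(np.uint8),cv2.MORPH_CLOSE,np.ones((60,60)))
  hol=np.zeros(m.shape,np.uint8);hol[y:y+h,x:x+w]=f&~q.astype(np.uint8)&1
cv2.imwrite("pics/w7.png",d["img"])
E
python3 go.py 424 0 180 180
```

```text
t: 16.55
eef_pos: [443.8, 2.0, 198.6]
tcp_rot: [3.141, -0.002, -3.138]
ft_force: [0.5, 0.2, -0.8]
opening: 0.528
grip_force: 0.0
T lid [array([330.7,  49.8]), array([514.6,  54.7]), array([517.3, -60.3]), array([333.4, -63.5])]
W lid [  200    54   140   209 25247] [array([332.2, -63.4]), array([329.4,  51.5]), array([515.2,  65.6]), array([519.1, -69.6])]
at [443.9   1.1 198.7] -179.9 F [-0.7 -1.2 -0.8] open 50.0 t 16.6
row: 19.9 -1.0 18.7  turn 0.1
```

View pics/w7.png

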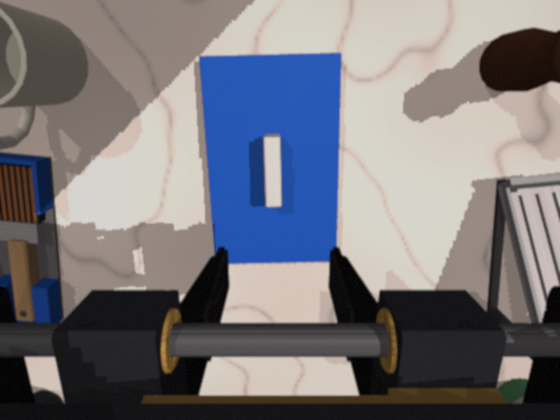

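The wrist view shows the lid bar at (264,135)–(282,207) and the plate corners at (200,57), (340,53), (337,262) and (215,263).

```bash

python3 - <<'E'
from h import *
np.set_printoptions(precision=1,suppress=True)
d=load("w7.npz")
P=[onz(d,p,42)[:2] for p in((264,135),(280,135),(282,207),(267,207))];print(P,np.mean(P,0))
Q=[onz(d,p,16)[:2] for p in((200,57),(340,53),(337,262),(215,263))];print(Q,np.mean(Q,0))
for a,b in((Q[0],Q[3]),(Q[1],Q[2])):print(np.degrees(np.arctan2(*(b-a)[::-1])))
v=Q[1]-Q[0];print(np.degrees(np.arctan2(*v[::-1]))-90);v=Q[2]-Q[3];print(np.degrees(np.arctan2(*v[::-1]))-90)
E
```

```text
[array([393. ,  -9.9]), array([393.,   3.]), array([453.8,   5. ]), array([453.8,  -7.8])] [423.4  -2.4]
[array([332.3, -63.2]), array([329. ,  52.3]), array([517.5,  59. ]), array([518.9, -59.6])] [424.4  -2.9]
1.1012917355862468
2.029394275444772
1.6697835368650544
0.6654417652294029
```

```bash

python3 -m crank '[[20,-3.7,40,-1.5,45],[20,-3.7,80,-1.5,45],[20,-3.7,120,-1.5,45],[20,-3.7,145,-1.5,45],[20,-3.7,158,-1.5,45],[20,-3.7,160.5,-1.5,45],[20,-3.7,160.5,-1.5,45]]'
python3 go.py 424 -2.6 38 181.6
python3 -m crank '[[0,0,0,0,2],[0,0,0,0,2],[0,0,0,0,2],[0,0,0,0,2],[0,0,0,0,2],[0,0,0,0,2],[0,0,0,0,2]]'
python3 -m crank '[[0,0,-15,0,2],[0,0,-45,0,2],[0,0,-80,0,2],[0,0,-112,0,2],[0,0,-112,0,2],[0,0,-112,0,2]]'
python3 go.py 500.3 -270.4 150 174.4
```

```text
t: 17.18
eef_pos: [423.7, -3.6, 38.2]
tcp_rot: [3.141, -0.003, -3.117]
ft_force: [-0.5, 0.2, 0.5]
opening: 0.472
grip_force: 0.0
at [423.7  -3.6  38.2] -178.6 F [-0.5  0.2  0.5] open 44.8 t 17.2
row: -0.3 1.0 0.2  turn -0.2
t: 17.77
eef_pos: [424.4, -2.8, 39.6]
tcp_rot: [-3.141, 0.001, -3.115]
ft_force: [-0.2, -0.5, 6.6]
opening: 0.145
grip_force: 30.0
t: 18.27
eef_pos: [424.5, -2.8, 152.2]
tcp_rot: [-3.141, 0.003, -3.115]
ft_force: [-0.4, -0.1, -2.4]
opening: 0.15
grip_force: 30.0
at [424.5  -2.8 152.2] -178.5 F [-0.4 -0.1 -2.4] open 14.3 t 18.3
row: -68.6 -269.6 2.2  turn 7.1
```

```bash

python3 -m crank '[[-20,-20,0,3,2],[-35,-55,0,7,2],[-50,-90,0,7,2],[-69,-125,0,7,2],[-69,-160,0,7,2],[-69,-195,0,7,2],[-69,-230,0,7,2],[-69,-255,0,7,2],[-69,-270,0,7,2],[-69,-270,0,7,2]]'
python3 -m crank '[[0,0,0,0,2],[0,0,0,0,2]]'
python3 go.py 500.3 -270.4 62 174.4
python3 - <<'E'
from cell import env
from h import *
np.set_printoptions(precision=1,suppress=True)
d=env.read_camera("wrist");np.savez("w8.npz",**d);cv2.imwrite("pics/w8.png",d["img"])
E
```

```text
t: 19.1
eef_pos: [499.7, -273.0, 149.1]
tcp_rot: [3.141, -0.002, 3.043]
ft_force: [0.2, 0.4, -1.9]
opening: 0.146
grip_force: 30.0
t: 19.27
eef_pos: [499.9, -269.5, 150.2]
tcp_rot: [3.14, -0.002, 3.046]
ft_force: [0.2, -0.4, -2.4]
opening: 0.142
grip_force: 30.0
at [ 499.9 -269.5  150.2] 174.5 F [ 0.2 -0.4 -2.4] open 13.5 t 19.3
row: -0.5 -0.8 88.2  turn 0.1
```

View pics/w8.png

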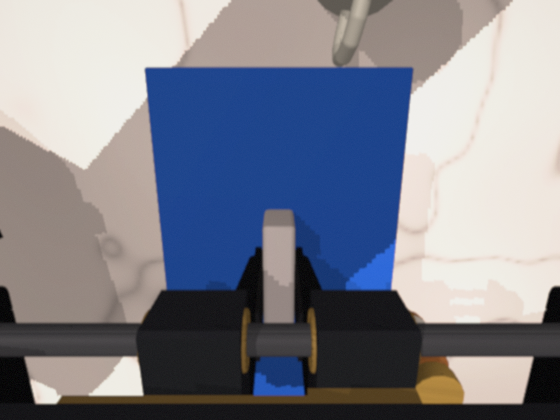

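```bash

python3 - <<'E'
from h import *
np.set_printoptions(precision=1,suppress=True)
d=load("w8.npz");w=np.radians(-5.6);X=np.array([np.cos(w),np.sin(w)]);Y=np.array([-X[1],X[0]]);C=np.array([500.3,-270.4])
a,b=[onz(d,p,126.6)[:2] for p in((146,68),(412,68))];v=b-a;print(np.linalg.norm(v),np.degrees(np.arctan2(*v[::-1]))-90,(a+b)/2+94.5*X)
for n,p in(("w2.npz",(372,75)),("w3.npz",(364,70)),("w8.npz",(340,63))):
  for z in(15,30,50,70):
    q=onz(load(n),p,z)[:2]-C;print(n,z,q@X,q@Y)
q,e=tri(load("w2.npz"),(372,75),load("w8.npz"),(340,63));print(q,e,(q[:2]-C)@X,(q[:2]-C)@Y)
E
```

```text
115.93403615628227 -5.48566677918916 [ 500.3 -269.6]
w2.npz 15 -105.39755109154567 48.257970904300244
w2.npz 30 -104.78105373712869 44.72067227165524
w2.npz 50 -103.9590572645727 40.00427409479524
w2.npz 70 -103.13706079201673 35.28787591793525
w3.npz 15 -104.07958755213696 45.76149604309183
w3.npz 30 -103.43274967642547 42.61906017998425
w3.npz 50 -102.57029917547686 38.42914569584084
w3.npz 70 -101.70784867452821 34.23923121169742
w8.npz 15 -104.2778631891601 44.47778244707251
w8.npz 30 -103.2559139987746 42.170822392330166
w8.npz 50 -101.89331507826064 39.09487565267371
w8.npz 70 -100.53071615774662 36.01892891301723
[ 401.8 -221.4   52. ] 2.23241552786891 -102.81713257249046 39.149419165605565
```

The lid edge at (146,68)–(412,68) puts the lid centred and square over the case, clear of the mug handle by about 7 mm. I'll lower it and press.

```bash

python3 -m crank '[[0,-0.8,30,0,2],[0,-0.8,55,0,2],[0,-0.8,70,0,2],[0,-0.8,80,0,2],[0,-0.8,84,0,2],[0,-0.8,84,0,2]]'
python3 -m crank '[[0,0,3,0,2],[0,0,6,0,2],[0,0,9,0,2],[0,0,9,0,2]]'
python3 -m crank '[[0,0,2,0,2],[0,0,4,0,2],[0,0,6,0,2],[0,0,7,0,2],[0,0,7,0,2]]'
python3 go.py 500.3 -270.4 50 174.4
```

```text
t: 19.82
eef_pos: [500.2, -271.0, 66.7]
tcp_rot: [3.141, -0.001, 3.047]
ft_force: [0.0, -0.7, -2.6]
opening: 0.144
grip_force: 30.0
t: 20.15
eef_pos: [500.1, -271.7, 58.2]
tcp_rot: [-3.142, 0.0, 3.046]
ft_force: [-1.7, 0.1, -0.5]
opening: 0.143
grip_force: 30.0
t: 20.57
eef_pos: [500.1, -271.8, 51.6]
tcp_rot: [-3.141, 0.0, 3.046]
ft_force: [-5.6, -1.0, 8.2]
opening: 0.147
grip_force: 30.0
at [ 500.1 -271.8   51.6] 174.5 F [-5.6 -1.   8.2] open 14.0 t 20.6
row: -0.1 1.4 1.6  turn 0.1
```

```bash

python3 -m crank '[[0,0,1,0,2],[0,0,2,0,2],[0,0,3,0,2],[0,0,3,0,2]]'
python3 -m crank '[[0,0,1,0,2],[0,0,1,0,2],[0,0,1,0,2]]'
python3 go.py 500.3 -270.4 50 174.4
```

```text
t: 20.9
eef_pos: [500.7, -271.9, 50.8]
tcp_rot: [-3.14, 0.003, 3.046]
ft_force: [-7.4, 5.1, 34.2]
opening: 0.148
grip_force: 30.0
t: 21.15
eef_pos: [501.1, -271.9, 50.1]
tcp_rot: [-3.14, 0.004, 3.046]
ft_force: [-5.7, 6.4, 36.0]
opening: 0.142
grip_force: 30.0
at [ 501.1 -271.9   50.1] 174.5 F [-5.7  6.4 36. ] open 13.5 t 21.1
row: 1.0 1.5 0.1  turn 0.1
```

```bash

python3 -m crank '[[0,0,-3,0,40],[0,0,-3,0,40],[0,0,-3,0,40],[0,0,-3,0,40],[0,0,-10,0,40],[0,0,-45,0,40],[0,0,-85,0,40],[0,0,-125,0,40],[0,0,-150,0,40],[0,0,-150,0,40]]'
python3 -m crank '[[0,0,0,0,40],[0,0,0,0,40]]'
python3 - <<'E'
from cell import env
from h import *
np.set_printoptions(precision=1,suppress=True)
d=env.read_camera("wrist");e=env.read_camera("scene")
b=cv2.resize(e["img"][145:245,90:200],(462,420),interpolation=2)
cv2.imwrite("pics/w9.png",np.hstack([d["img"][:,120:440],b]))
for m,s,c in blobs(d,(105,140,40),(125,255,255),3000):
  c=m.any(1).nonzero()[0];y=c[0]+3;x=m[y].nonzero()[0];print(s,[onz(d,(u,y-3),28)[:2] for u in(x[0],x[-1])])
E
```

```text
t: 21.98
eef_pos: [501.7, -272.6, 202.6]
tcp_rot: [-3.138, 0.007, 3.046]
ft_force: [-1.1, -0.7, -0.4]
opening: 0.422
grip_force: 0.0
t: 22.15
eef_pos: [499.8, -271.4, 196.4]
tcp_rot: [3.141, -0.001, 3.046]
ft_force: [-0.4, 0.5, -0.3]
opening: 0.422
grip_force: 0.0
[  206    80   144   207 24786] [array([ 401.6, -319.7]), array([ 412.6, -206. ])]
```

View pics/w9.png

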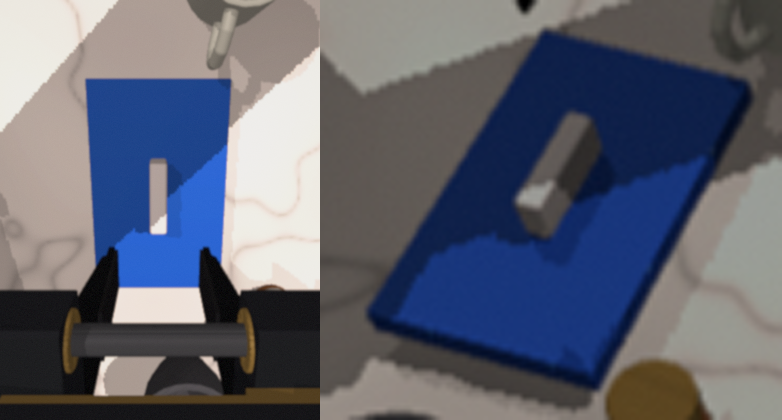

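The lid sits square on the case, with the bar at (158,160)–(158,234) in the crop. I'll check the seating by pressing the bar's top near each end with closed fingers; seated, TCP z should read about 73.

```bash

python3 -m crank '[[20,0,40,0,0],[20,0,80,0,0],[20,0,105,0,0],[20,0,115,0,0],[20,0,115,0,0],[20,0,115,0,0],[20,0,117,0,0],[20,0,119,0,0],[20,0,121,0,0],[20,0,123,0,0]]'
python3 -m crank '[[0,0,1,0,0],[0,0,2,0,0],[0,0,3,0,0],[0,0,3,0,0]]'
python3 -m crank '[[0,0,-10,0,0],[-40,0,-10,0,0],[-40,0,-10,0,0],[-40,0,-5,0,0],[-40,0,-3,0,0],[-40,0,-1,0,0],[-40,0,1,0,0],[-40,0,3,0,0],[-40,0,3,0,0]]'
python3 go.py 500 -271 73 174.4
```

```text
t: 23.08
eef_pos: [480.6, -269.9, 74.8]
tcp_rot: [-3.141, 0.001, 3.046]
ft_force: [0.6, -0.2, -0.0]
opening: 0.005
grip_force: 0.0
t: 23.42
eef_pos: [480.4, -269.8, 73.2]
tcp_rot: [-3.141, 0.001, 3.046]
ft_force: [-5.4, 3.9, 25.6]
opening: 0.009
grip_force: 13.1
t: 24.17
eef_pos: [519.7, -273.2, 73.0]
tcp_rot: [-3.141, 0.002, 3.046]
ft_force: [-13.8, 11.9, 60.5]
opening: 0.003
grip_force: 30.7
at [ 519.7 -273.2   73. ] 174.5 F [-13.8  11.9  60.5] open 0.2 t 24.2
row: 19.8 0.3 0.0  turn 0.1
```

Both ends stop hard at about 73 mm, so the lid is fully seated. I'll retract and hand in.

```bash

python3 -m crank '[[0,0,-20,0,0],[0,0,-60,0,0],[0,0,-100,0,0],[0,0,-130,0,0],[0,0,-130,0,0],[0,0,-130,0,0]]'
python3 - <<'E'
from cell import env
print(env.state()["ft_force"],env.state()["t"]);print(env.job_done())
E
```

```text
t: 24.67
eef_pos: [519.7, -273.7, 199.2]
tcp_rot: [-3.141, 0.002, 3.046]
ft_force: [1.1, 1.2, -0.3]
opening: 0.004
grip_force: 0.0
[ 1.08385002  1.23502457 -0.32583328] 24.6667
the job is handed in; nothing more can be done
None
```

The spatula and brush are flat in their compartments, the lid is snapped down on the case, and the job was handed in at about 25 s; the hand-in returned no verdict, and the 180° way round of the near-symmetric case was assumed, not confirmed.

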